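Pack the medicine caddy on the patio table

ROBOT

A 7-joint arm with a two-finger parallel gripper is mounted at the origin on the work surface. World frame = base frame: x ahead of the robot, y to its left, z up, the work surface at z = 0. Lengths are in mm, angles in rad, forces in N, time in s.
With the tool pointing down it reaches from about 400 to 900 mm from the base axis. Payload 5.5 kg.
Tool frame: the origin (TCP) lies midway between the tips of the shut fingers; the grasp point (between the pads) lies bot.grip_point_offset behind it (bot.grip_point_offset is the distance from the TCP to the grasp point, in mm); z points along the fingers, x is the direction in which the jaws open and shut, and the axes are right-handed (so a half turn about z gives the same grasp; the last joint's range is limited). The gripper opens to 92 mm and grips with 3 to 60 N. Pads are 19 mm wide; open, the fingers measure 130 mm over their backs; the gripper's body (75 mm by 190 mm) begins 47 mm behind the grasp point.
Start: joints at [-0.842, 0.501, -0.427, 1.55, 0.221, 1.138, -0.21], TCP at [291.904, 580.768, 226.729] pointing down, gripper open.
Joint ranges: [-2.88, 2.88], [-0.31, 2.03], [-1.54, 1.56], [0.2, 2.42], [-1.41, 4.55], [0.19, 2.02], [-2.57, 2.57]. Speed limits (rad/s): [2.57, 2.57, 3.14, 3.14, 3.14, 3.14, 3.14].

INTERFACE

Orientations are given as a unit quaternion [w, x, y, z].
In Python, from plant import monitor, cams, job, bot gives the robot as it stands. The module is installed in compiled form; this text tells all that it offers.
- The arm moves only by the shell command python3 -m crank 'ROWS' [FORCE]. ROWS is JSON, a list of rows, each an object with "fingers": the finger opening in cm, from 0 to 9.18; "linear": the shift along the world's x, y, z in cm, a list of three; "roll": the turn about the world's z in rad. In form: [{"fingers": fingers, "linear": [tx, ty, tz], "roll": roll}, ...]. A call has 1 to 12 rows; each row shifts and turns the commanded pose from where the row before left it; what a row does not reach is not made up. A row lasts 1/8 s, in which the tool goes at most 62.5 mm and 10.7 degrees, less where a joint would pass 70% of its speed; a pose out of reach is approached as far as the arm can. A call is refused whole if a number of a shift passes 6.25 or a number of a turn 0.188, either way. A call with a gripper value outside its range is refused whole. The fingers move at their own pace and stop on an object; FORCE is the grip in N (left out, the last holds). Time passes only in rows, so rows that do not move let the fingers close. It gives the time, the measured TCP pose, the force and the opening at its end, in the units of the state.
- monitor.get_obs(): the state, without advancing time (a new reading comes with each control period).
- cams.camera(name): name is "scene" or "side" or "wrist"; returns a dict with "image" (400x640x3 uint8, red, green, blue), "depth" (400x640 float32, mm along the optical axis (not along the pixel's ray), 0 where there is no reading), "fx", "fy", "cx", "cy" (pixels), "R" (3x3) and "t" (3): a world point X has camera coordinates R X + t; the wrist camera has in their place "hand_eye" (4x4, takes a point from camera to tool coordinates, whose origin is the TCP and whose axes are the tool frame's). Camera axes: x right, y down, z forward; pixel columns grow to the right and rows downward; lengths in mm; the calibration is good to about 2 mm. A picture is of the moment at which its call begins: read the wrist's pose just before it.
- job.close_job(): hands the job in, once; it reports no verdict.
The state is a dict: "t": time; "qpos": joint angles; "dq": joint speeds; "tau": joint torques, N m; "tool_pos": TCP position; "eef_rot": TCP orientation; "ft_force": force on the tool from outside, world axes, zero at the start; "ft_torque": the same for the moment, N m; "grip_width": finger opening in mm.
Only numpy, scipy, OpenCV 4.12 (cv2) and the standard library are available. Lean on these libraries where they do the work, as an engineer would, in place of code of your own. Each camera call takes 0.05 s, during which the arm holds its last target.

TASK

Pack the medicine caddy: stand each of the three round vials upright in the round ring of its own size (widest vial in the widest ring, slimmest in the smallest) and set the blue pill timer, the one with the press button, button up in the square pocket. The square salt shaker and the plain round tin do not belong: leave them standing where they are.

Things in the scene. Friction and masses are not known exactly. Their poses are not given: they have to be found in the camera images.
- vial_wide: Closed round medicine vial with a straight amber body, paper band and flat, ribbed white screw cap, cap and body equally wide; 48 mm in diameter, 52 mm tall (the widest and shortest of the three). Stands upright on the clear riser. Origin: centre of its underside; z up along its axis. Rigid, about 50 to 100 g.
- vial_mid: Closed round medicine vial with a straight amber body, paper band and flat, ribbed white screw cap, cap and body equally wide; 36 mm in diameter, 60 mm tall (the middle one of the three). Stands upright on the clear riser. Origin: centre of its underside; z up along its axis. Rigid, about 35 to 70 g.
- vial_slim: Closed round medicine vial with a straight amber body, paper band and flat, ribbed white screw cap, cap and body equally wide; 24 mm in diameter, 70 mm tall (the slimmest and tallest of the three). Stands upright on the clear riser. Origin: centre of its underside; z up along its axis. Rigid, about 20 to 40 g.
- timer: Round blue pill timer, 60 mm in diameter, body 30 mm tall, with a white dial with twelve ticks on top and in its middle a raised round blue press button 24 mm across and 6 mm high (36 mm tall in all). The button is rigid. Lies flat on the table, button up, in the strip between riser and caddy, 40 to 85 g. Origin: centre of its underside; z up through the button.
- well_wide: Low white round ring fixed on the grey caddy, for the widest vial. Inside 66 mm across, outside 74 mm, wall 4 mm thick and 8 mm high, open at the bottom onto the caddy floor. Origin: its centre, on the caddy floor, exactly where the underside of the thing placed in it comes to rest; z up. The four wells stand in a 2 x 2 pattern, centres 100 mm apart, in any arrangement.
- well_mid: Low white round ring fixed on the grey caddy, for the middle vial. Inside 54 mm across, outside 62 mm, wall 4 mm thick and 8 mm high, open at the bottom onto the caddy floor. Origin: its centre, on the caddy floor, exactly where the underside of the thing placed in it comes to rest; z up. The fixed caddy stands left or right on the table, turned up to 17 degrees.
- well_slim: Low white round ring fixed on the grey caddy, for the slimmest vial. Inside 42 mm across, outside 50 mm, wall 4 mm thick and 8 mm high, open at the bottom onto the caddy floor. Origin: its centre, on the caddy floor, exactly where the underside of the thing placed in it comes to rest; z up. Caddy: square tray, 216 mm across, floor 8 mm and rim top 16 mm above the table.
- well_timer: Low white square pocket fixed on the grey caddy, for the pill timer. Inside 78 x 78 mm, outside 86 x 86 mm, wall 4 mm thick and 8 mm high, open at the bottom onto the caddy floor. Origin: its centre, on the caddy floor, exactly where the underside of the thing placed in it comes to rest; z up; x and y along its sides.
- shaker: Salt shaker, a look-alike of the vials that stays where it is: SQUARE amber body and white square cap with nine small dark holes, 34 x 34 mm, 62 mm tall. It stands among the vials, about 100 mm apart in a 2 x 2 pattern, on the fixed clear riser (210 x 210 mm, top 30 mm above the table, opposite the caddy). Loose, about 70 g. Origin: centre of its underside; z up.
- tin: Round blue tin, a look-alike of the timer that stays where it is: 60 mm in diameter, 30 mm tall, flat white top with NO button and no ticks. Lies about 185 mm from the timer; a flat black keyring tag, of no concern, lies between them; a 34 mm high olive dish stands nearer the robot. Loose, about 60 g. Origin: centre of its underside; z up.
Mind the look-alikes: they are no part of the job. What is shaped like the timer but red is not meant.

How it is judged:
By the outcome, as a careful person would: the job done as asked, in the order asked, and still so for the second after the job is handed in, with the robot touching nothing.
It also fails if it takes over 115 s, if anything falls off the work surface, if the arm or the gripper's body presses on something with over 40 N, if the wrist force passes 120 N, or if a joint passes its speed limit or range.

## Working session

There is one attempt and no reset: what is moved stays moved. The work goes in short steps, Python scripts to look and compute and a shell command to move; the robot and the scene stay as the last step left them, time stands still between calls to the robot, and variables do not carry over. Pictures are saved under pics/ and viewed, and the job is handed in when it is done.

```bash
mkdir -p pics; cat > h.py <<'E'
from plant import monitor, cams, job, bot
import numpy as np, cv2
def save(name,img): cv2.imwrite('pics/'+name+'.png',cv2.cvtColor(img,cv2.COLOR_RGB2BGR))
E
python3 - <<'E'
from h import *
o=monitor.get_obs(); print({k:np.round(v,3).tolist() for k,v in o.items()}, bot.grip_point_offset)
for n in ['scene','side','wrist']:
    c=cams.camera(n); save(n+'0',c['image']); np.savez('pics/'+n+'0.npz',**c)
    print(n,{k:np.round(v,3).tolist() for k,v in c.items() if k not in('image','depth')})
E
```

```text
{'t': 0.0, 'qpos': [-0.842, 0.502, -0.427, 1.551, 0.221, 1.138, -0.21], 'dq': [0.001, 0.002, -0.0, -0.002, -0.001, -0.001, 0.0], 'tau': [-0.0, -56.66, -5.817, -27.911, -0.069, 0.031, 0.0], 'tool_pos': [291.655, 580.102, 225.71], 'eef_rot': [0.0, 0.851, 0.525, -0.001], 'ft_force': [-0.373, 0.863, 0.615], 'ft_torque': [-0.027, -0.01, 0.011], 'grip_width': 91.966} 18.8
scene {'fx': 397.14, 'fy': 397.14, 'cx': 315.116, 'cy': 197.951, 'R': [[0.166, 0.986, -0.004], [0.65, -0.113, -0.752], [-0.742, 0.122, -0.659]], 't': [-84.783, -286.796, 1345.948]}
side {'fx': 429.983, 'fy': 429.983, 'cx': 319.507, 'cy': 203.115, 'R': [[0.761, -0.649, -0.005], [-0.347, -0.401, -0.848], [0.548, 0.647, -0.53]], 't': [-399.906, 224.787, 595.095]}
wrist {'fx': 334.082, 'fy': 334.082, 'cx': 320.414, 'cy': 193.991, 'hand_eye': [[1.0, 0.0, 0.001, -0.187], [-0.0, 0.968, 0.251, -67.185], [-0.0, -0.251, 0.968, -158.447], [0.0, 0.0, 0.0, 1.0]]}
```

View pics/scene0.png

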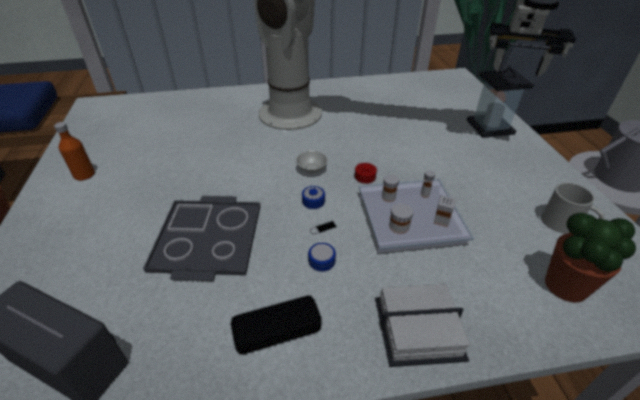

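View pics/side0.png

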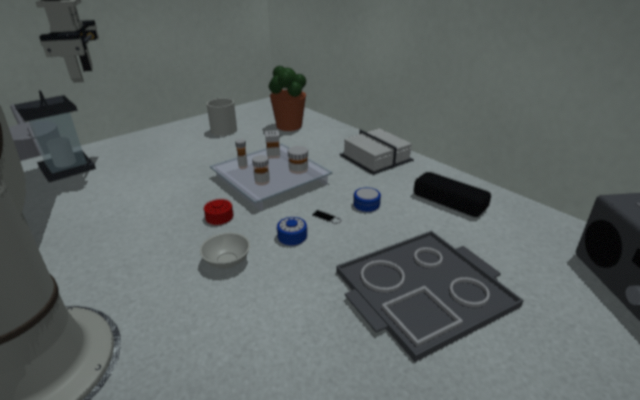

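View pics/wrist0.png

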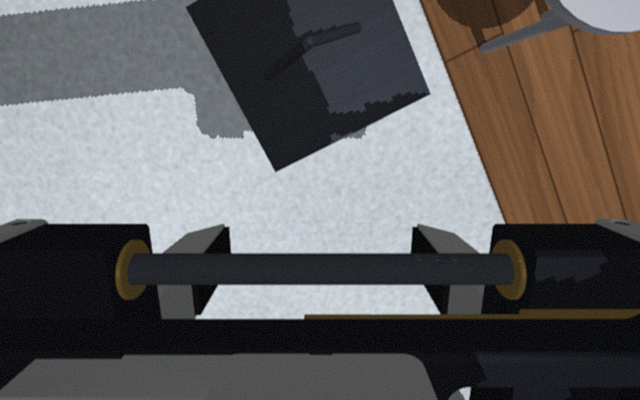

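The scene view shows the timer with its button at about (313,197), the tin at (322,256), and the red disc at (366,172). The vials and shaker are on the riser around (390–445,180–220), and the caddy is around (205,238). I'll enlarge these areas to confirm.

```bash
python3 - <<'E'
from h import *
a=np.load('pics/scene0.npz')['image']; b=np.load('pics/side0.npz')['image']
r=lambda im,x0,y0,x1,y1,w,h: cv2.resize(im[y0:y1,x0:x1],(w,h),interpolation=cv2.INTER_CUBIC)
top=np.hstack([r(a,290,155,480,255,400,210),r(b,200,120,400,225,400,210)])
bot_=np.hstack([r(a,140,190,270,285,400,292),r(b,260,180,400,282,400,292)])
save('crop1',np.vstack([top,bot_]))
E
```

```text
(no output)
```

View pics/crop1.png

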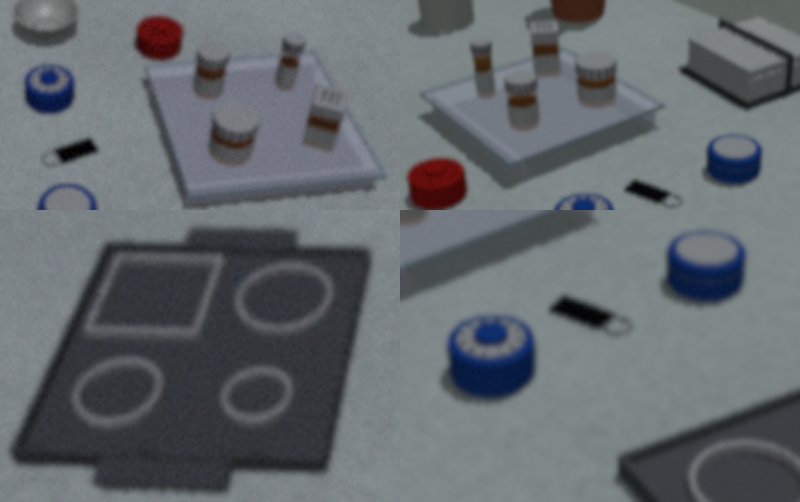

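The crop confirms each item in scene pixels:
- **Timer:** (313,197), with button and ticks.
- **Tin:** (322,256), with a plain white top. The red disc is also not meant.
- **Vials:** mid (390,188), slim (428,183), wide (401,218).
- **Shaker:** (444,210), with a square body and holes.
- **Wells:** pocket (190,217), wide (233,217), mid (178,249), slim (224,250).

Next I'll measure positions.

```bash
cat >> h.py <<'E'
def pts(c):
    d=c['depth'].astype(float); v,u=np.mgrid[0:400,0:640]
    P=np.stack([(u-c['cx'])/c['fx']*d,(v-c['cy'])/c['fy']*d,d],-1)
    W=(P-c['t'])@c['R']; W[d<=0]=np.nan; return W
def ray(c,u,v,z):
    u=np.asarray(u,float);v=np.asarray(v,float)
    r=np.stack([(u-c['cx'])/c['fx'],(v-c['cy'])/c['fy'],np.ones_like(u)],-1)@c['R']
    o=-np.asarray(c['R']).T@c['t']; return o+r*((z-o[2])/r[...,2])[...,None]
E
python3 - <<'E'
from h import *
S={n:dict(np.load(f'pics/{n}0.npz')) for n in('scene','side')}
seeds={'scene':dict(timer=(313,197),tin=(322,256),mid=(390,182),slim=(428,177),wide=(401,212),shaker=(445,202)),
 'side':dict(timer=(292,230),tin=(367,198),mid=(261,160),slim=(241,145),wide=(298,154),shaker=(272,138))}
for n,c in S.items():
    W=pts(c); print(n,'table z',np.nanmedian(W[300:330,340:370,2]) )
    for k,(u,v) in seeds[n].items():
        w=W[v-14:v+18,u-14:u+15].reshape(-1,3)
        lo={'timer':20,'tin':20}.get(k,70)
        m=(w[:,2]>lo)&(w[:,2]<120); q=w[m]
        if len(q)==0: print(k,'none'); continue
        ztop=np.percentile(q[:,2],90)
        t=q[q[:,2]>ztop-6]
        print(k,len(q),'ztop',round(ztop,1),'mid xy',np.round((t.min(0)+t.max(0))/2,1)[:2],'mean',np.round(t.mean(0)[:2],1),'ext',np.round(np.ptp(t,0)[:2],1))
    # rings: brighter than tray, ray at z=16
    im=cv2.cvtColor(c['image'],cv2.COLOR_RGB2GRAY)
    if n=='scene': box=(155,200,258,270)
    else: box=(345,238,515,345)
    x0,y0,x1,y1=box
    g=cv2.resize(im[y0:y1,x0:x1],None,fx=4,fy=4,interpolation=cv2.INTER_CUBIC)
    for th in (95,105,):
        b=(g>th).astype(np.uint8)
        cs,h=cv2.findContours(b,cv2.RETR_CCOMP,cv2.CHAIN_APPROX_NONE)
        for i,q in enumerate(cs):
            a=cv2.contourArea(q)
            if a<2000 or a>60000: continue
            p=q[:,0]/4.+np.array([x0,y0])-0.375
            X=ray(c,p[:,0],p[:,1],16)
            (cx,cy),(w_,h_),ang=cv2.fitEllipse(X[:,:2].astype(np.float32))
            (rx,ry),rs,ra=cv2.minAreaRect(X[:,:2].astype(np.float32))
            print(th,'hole' if h[0,i,3]>=0 else 'out','px',np.round(p.mean(0)),'ell',np.round([cx,cy,w_,h_],1),'rect',np.round([rx,ry,*rs,ra],1))
E
```

```text
scene table z 0.7284005382231719
timer 357 ztop 36.1 mid xy [456.9   4.4] mean [459.5   4.4] ext [57.1 56.9]
tin 549 ztop 32.5 mid xy [651.6  -8.4] mean [653.   -9.3] ext [58.9 59. ]
mid 203 ztop 91.6 mid xy [508.4 181.1] mean [509.5 180.9] ext [34.9 34.4]
slim 145 ztop 101.2 mid xy [514.9 272.6] mean [515.7 271.8] ext [22.8 23. ]
wide 336 ztop 83.9 mid xy [607.  175.1] mean [608.8 174.7] ext [47.5 46.2]
shaker 278 ztop 93.9 mid xy [607.6 276.9] mean [607.9 275.7] ext [43.8 42.7]
95 out px [255. 248.] ell [ 638.3 -154.7   17.1  186.2] rect [ 594.1 -153.8   20.7  136.9   86.7]
95 out px [160. 216.] ell [ 444.8 -365.5   40.4  156.8] rect [ 471.2 -374.8   50.1  137.6   80.2]
105 out px [255. 249.] ell [ 640.2 -154.6   16.5  184.5] rect [ 595.3 -153.6   20.2  134.4   86.7]
105 out px [160. 216.] ell [ 444.1 -366.1   38.8  154.8] rect [ 466.9 -356.4  142.4   44.8    7.3]
side table z -0.6887158807444351
timer 505 ztop 34.0 mid xy [4.547e+02 1.000e-01] mean [453.3  -1.6] ext [55.7 56.4]
tin 380 ztop 30.1 mid xy [649.7 -11.8] mean [646.6 -14.9] ext [59.4 60.1]
mid 199 ztop 89.0 mid xy [505.
[... 951 characters left out ...]
9    7.1]
95 out px [488. 255.] ell [ 674.9 -289.5  130.6  147.9] rect [ 659.4 -274.5  157.9  128.9   28.6]
95 out px [372. 245.] ell [ 523.8 -124.6   55.8  154.4] rect [ 545.4 -121.    61.2  145.7   78.2]
105 out px [490. 334.] ell [ 525.2 -392.4   42.5  121. ] rect [ 516.8 -396.8   43.8  127.4   78. ]
105 out px [363. 332.] ell [ 383.2 -262.7   62.2   85.4] rect [ 397.2 -262.1   77.5   70.4   46.7]
105 out px [420. 314.] ell [ 476.1 -297.8   94.   102.2] rect [ 474.8 -297.5   85.3   85.1   78.2]
105 out px [489. 255.] ell [ 675.1 -289.6  129.9  146.8] rect [ 660.2 -274.9  156.8  127.6   28.6]
105 out px [372. 245.] ell [ 523.8 -123.9   54.8  152.2] rect [ 545.  -120.4   60.4  143.3   78.3]
```

```bash
python3 - <<'E'
from h import *
S={n:dict(np.load(f'pics/{n}0.npz')) for n in('scene','side')}
for n,c in S.items():
    im=cv2.cvtColor(c['image'],cv2.COLOR_RGB2GRAY)
    for k,(u,v,r) in dict(scene=dict(sq=(190,217,21),wide=(233,217,18),mid=(178,249,17),slim=(224,250,15)),side=dict(sq=(422,313,44),wide=(382,275,24),mid=(470,290,24),slim=(428,257,18)))[n].items():
        g=cv2.resize(im[v-r:v+r+1,u-r:u+r+1],None,fx=4,fy=4,interpolation=cv2.INTER_CUBIC)
        if n=='side' and k=='sq': continue
        g=cv2.GaussianBlur(g,(0,0),2)
        th,b=cv2.threshold(g,0,255,cv2.THRESH_OTSU)
        cs,h=cv2.findContours(b,cv2.RETR_CCOMP,cv2.CHAIN_APPROX_NONE)
        for i,q in enumerate(cs):
            if cv2.contourArea(q)<1500: continue
            p=q[:,0]/4.+np.array([u-r,v-r])-0.375
            X=ray(c,p[:,0],p[:,1],16)[:,:2].astype(np.float32)
            e=cv2.fitEllipse(X); R=cv2.minAreaRect(X)
            print(n,k,th,'hole' if h[0,i,3]>=0 else 'out',np.round([*e[0],*e[1]],1),np.round([*R[0],*R[1],R[2]],1))
W=pts(S['scene'])
# dish and keepouts
d=W[150:178,295:330].reshape(-1,3); d=d[d[:,2]>12]; print('dish',d.min(0).round(),d.max(0).round())
E
```

```text
scene sq 77.0 out [ 477.3 -295.7  102.2  104.9] [ 477.4 -296.4   90.3   92.1   78.3]
scene sq 77.0 hole [ 477.3 -296.5   81.8   90.5] [ 477.1 -296.5   77.4   73.3   77.7]
scene sq 77.0 out [ 416.1 -319.1   57.8   81.4] [ 424.5 -317.2   86.2   56.3   80.1]
scene wide 71.0 out [ 497.4 -197.9   75.7   81.3] [ 497.5 -198.2   76.5   80.8   80.2]
scene wide 71.0 hole [ 497.9 -197.9   57.2   62.1] [ 498.5 -198.2   62.4   57.8   80.2]
scene mid 69.0 out [ 574.8 -316.1   63.6   69.6] [ 575.2 -316.5   64.6   68.9   80.2]
scene mid 69.0 hole [ 575.4 -316.    45.1   50.6] [ 575.1 -315.6   47.1   49.1   36.6]
scene slim 69.0 out [ 595.2 -218.2   51.7   57.3] [ 594.8 -217.9   55.5   53.8   42.1]
scene slim 69.0 hole [ 595.4 -218.3   33.3   38.1] [ 595.7 -218.1   33.5   38.2   13.2]
side wide 80.0 out [ 494.6 -200.4   74.3   78.1] [ 494.7 -200.2   76.5   75.8    9.1]
side wide 80.0 hole [ 494.5 -200.6   60.5   63.7] [ 494.4 -200.6   61.4   62.9   76.3]
side mid 77.0 out [ 572.1 -318.2   62.6   66.7] [ 572.2 -318.    65.7   63.9   69.5]
side mid 77.0 hole [ 571.9 -318.6   47.7   51.7] [ 572.  -318.8   47.7   51.8   49.3]
side slim 76.0 out [ 592.3 -220.7   51.3   56.3] [ 592.3 -220.7   56.3   51.7   49.2]
side slim 76.0 hole [ 592.1 -220.9   34.3   38.9] [ 591.9 -221.    34.7   38.7   28.1]
dish [273. -21.  12.] [365.  66.  38.]
```

```bash
python3 -m crank '[{"fingers":9,"linear":[2.7,-4.6,0],"roll":-0.18},{"fingers":9,"linear":[2.7,-4.6,0],"roll":-0.18},{"fingers":9,"linear":[2.7,-4.6,0],"roll":-0.18},{"fingers":9,"linear":[2.7,-4.6,0],"roll":-0.18},{"fingers":9,"linear":[2.7,-4.6,0],"roll":-0.12},{"fingers":9,"linear":[2.7,-4.6,0],"roll":0},{"fingers":9,"linear":[2.7,-4.6,0],"roll":0},{"fingers":9,"linear":[2.7,-4.6,0],"roll":0},{"fingers":9,"linear":[2.7,-4.6,0],"roll":0},{"fingers":9,"linear":[2.5,-4.6,0],"roll":0},{"fingers":9,"linear":[0,0,0],"roll":0}]' 15
python3 - <<'E'
from h import *
o=monitor.get_obs(); c=cams.camera('wrist'); save('wrist1',c['image']); np.savez('pics/wrist1.npz',tp=o['tool_pos'],tq=o['eef_rot'],**c)
print(o['t'],o['tool_pos'],o['eef_rot'],o['qpos'])
E
```

```text
t: 1.52
tool_pos: [561.8, 114.6, 226.3]
eef_rot: [0.001, 0.992, 0.128, 0.0]
ft_force: [0.2, 0.2, -0.1]
grip_width: 90.0
1.525 [561.75950737 114.61698691 226.34245967] [1.38063999e-03 9.91805687e-01 1.27748086e-01 2.04925764e-05] [-0.19521231  0.33321295 -0.06773777  1.75883812  0.02867539  1.05074847
 -0.01729812]
```

View pics/wrist1.png

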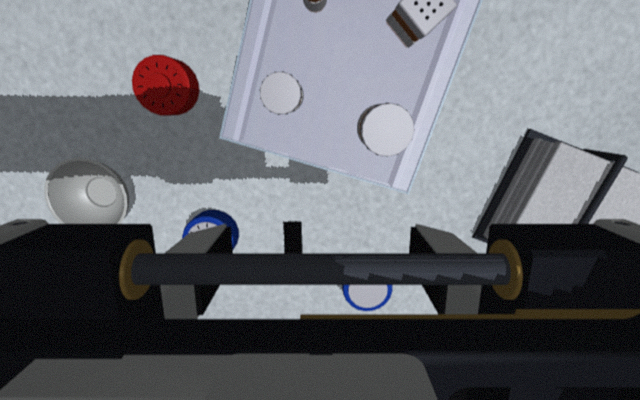

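The wrist view shows the mid cap at about (281,93) and the wide cap at (386,129). The shaker with its holes is at (428,15), and the slim cap is cut off at (316,3). I'll ray-cast the caps as a third measurement.

```bash
cat >> h.py <<'E'
from scipy.spatial.transform import Rotation as Ro
def wcam(c,tp,tq):
    T=np.eye(4);T[:3,:3]=Ro.from_quat([tq[1],tq[2],tq[3],tq[0]]).as_matrix();T[:3,3]=tp
    A=T@c['hand_eye']; R=A[:3,:3].T; return dict(c,R=R,t=-R@A[:3,3])
E
python3 - <<'E'
from h import *
d=dict(np.load('pics/wrist1.npz')); c=wcam(d,d['tp'],d['tq'])
print('centre rays', 'mid',ray(c,281,93,90).round(1),'wide',ray(c,386,129,82).round(1),'slim',ray(c,316,1,100).round(1))
W=pts(c)
for k,(u,v,z) in dict(mid=(281,93,90),wide=(386,129,82)).items():
    w=W[v-35:v+36,u-35:u+36].reshape(-1,3); q=w[abs(w[:,2]-z)<6]
    print(k,len(q),np.median(q[:,2]).round(1),((q.min(0)+q.max(0))/2).round(1),np.ptp(q,0).round(1), q.mean(0).round(1))
E
```

```text
centre rays mid [509.5 182.2  90. ] wide [605.9 176.   82. ] slim [521.4 254.6 100. ]
mid 1404 90.3 [508.4 182.4  88.6] [35.7 34.8  8.8] [508.6 182.6  90.2]
wide 2218 82.3 [607.3 176.1  80.6] [46.9 47.   8.9] [606.8 176.4  82.2]
```

```bash
python3 -m crank '[{"fingers":7.5,"linear":[2.26,3.0,-2],"roll":0},{"fingers":7.5,"linear":[2.26,3.0,-2],"roll":0},{"fingers":7.5,"linear":[0,0,-2],"roll":0},{"fingers":7.5,"linear":[0,0,0],"roll":0},{"fingers":7.5,"linear":[0,0,0],"roll":0}]'; python3 -c "
from h import *
o=monitor.get_obs();print(o['tool_pos'],o['t'])"
```

```text
t: 2.2
tool_pos: [604.9, 181.4, 167.4]
eef_rot: [-0.0, 0.991, 0.132, 0.0]
ft_force: [0.2, -0.1, 0.3]
grip_width: 75.0
[604.88578365 181.3991246  167.35953291] 2.2
```

```bash
python3 -m crank '[{"fingers":7.5,"linear":[0.2,-0.57,-1.5],"roll":0},{"fingers":7.5,"linear":[0,0,-4],"roll":0},{"fingers":7.5,"linear":[0,0,-4],"roll":0},{"fingers":7.5,"linear":[0,0,-2],"roll":0},{"fingers":7.5,"linear":[0,0,0],"roll":0},{"fingers":4.0,"linear":[0,0,0],"roll":0},{"fingers":4.0,"linear":[0,0,0],"roll":0},{"fingers":4.0,"linear":[0,0,0],"roll":0},{"fingers":4.0,"linear":[0,0,0],"roll":0}]' 15
```

```text
t: 3.32
tool_pos: [607.9, 175.3, 52.9]
eef_rot: [-0.0, 0.991, 0.132, 0.001]
ft_force: [-0.3, -0.7, 4.4]
grip_width: 47.6
```

```bash
python3 -m crank '[{"fingers":4.0,"linear":[0,0,4],"roll":0},{"fingers":4.0,"linear":[0,0,5],"roll":0},{"fingers":4.0,"linear":[-1.4,-4.7,0.5],"roll":0},{"fingers":4.0,"linear":[-1.4,-4.7,0.5],"roll":0},{"fingers":4.0,"linear":[-1.4,-4.7,0],"roll":0},{"fingers":4.0,"linear":[-1.4,-4.7,0],"roll":0},{"fingers":4.0,"linear":[-1.4,-4.7,0],"roll":0},{"fingers":4.0,"linear":[-1.4,-4.7,0],"roll":0},{"fingers":4.0,"linear":[-1.4,-4.7,0],"roll":0},{"fingers":4.0,"linear":[-1.2,-4.4,0],"roll":0},{"fingers":4.0,"linear":[0,0,0],"roll":0},{"fingers":4.0,"linear":[0,0,0],"roll":0}]'
python3 - <<'E'
from h import *
o=monitor.get_obs(); c=cams.camera('wrist'); save('wrist2',c['image']); np.savez('pics/wrist2.npz',tp=o['tool_pos'],tq=o['eef_rot'],**c)
print(o['tool_pos'],o['grip_width'],o['ft_force'])
E
```

```text
t: 4.82
tool_pos: [497.1, -197.3, 151.7]
eef_rot: [-0.0, 0.991, 0.132, 0.0]
ft_force: [0.7, 0.5, -1.1]
grip_width: 47.7
[ 497.11121969 -197.30998763  151.65945178] 47.690388531843894 [ 0.73277915  0.54102498 -1.06833199]
```

View pics/wrist2.png

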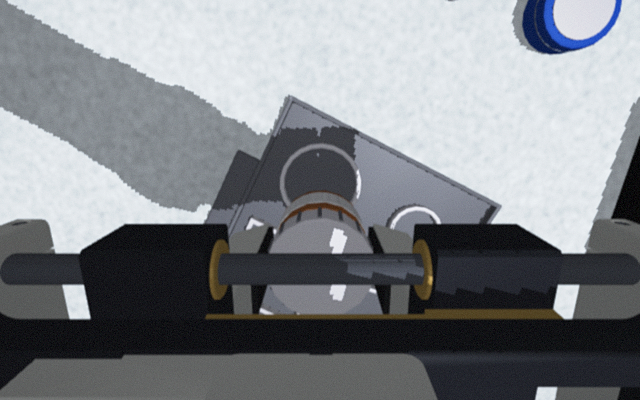

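The wide vial is held upright. The wide ring shows at about x 280–361 with its top edge at y 144, so its centre is near (320,183). I'll check that by ray.

```bash
python3 - <<'E'
from h import *
d=dict(np.load('pics/wrist2.npz')); c=wcam(d,d['tp'],d['tq'])
L=ray(c,280,181,16);R=ray(c,361,181,16);T=ray(c,320.5,144,16)
print(L.round(1),R.round(1),T.round(1),np.linalg.norm(L-R))
# 3-point circle through sampled outer ring edges
A=np.array([L,R,T])[:,:2]; M=np.c_[2*A,np.ones(3)]; s=np.linalg.solve(M,(A**2).sum(1)); print(s[:2].round(1),'r',np.sqrt(s[2]+s[:2]@s[:2]).round(1))
E
```

```text
[ 461.1 -203.8   16. ] [ 531.5 -184.7   16. ] [ 487.6 -162.3   16. ] 72.92074657751661
[ 497.2 -197.6] r 36.6
```

```bash
python3 -m crank '[{"fingers":4.0,"linear":[0,0,-4],"roll":0},{"fingers":4.0,"linear":[0,0,-4],"roll":0},{"fingers":4.0,"linear":[0,0,-3],"roll":0},{"fingers":4.0,"linear":[0,0,-1],"roll":0},{"fingers":4.0,"linear":[0,0,0],"roll":0},{"fingers":4.0,"linear":[0,0,0],"roll":0}]'
```

```text
t: 5.62
tool_pos: [498.3, -197.6, 32.7]
eef_rot: [0.0, 0.991, 0.133, 0.001]
ft_force: [-0.2, -0.4, -0.7]
grip_width: 47.4
```

```bash
python3 -m crank '[{"fingers":4.0,"linear":[0,0,-0.1],"roll":0},{"fingers":4.0,"linear":[0,0,0],"roll":0},{"fingers":6.8,"linear":[0,0,0],"roll":0},{"fingers":6.8,"linear":[0,0,0],"roll":0},{"fingers":6.8,"linear":[0,0,0],"roll":0},{"fingers":6.8,"linear":[0,0,3],"roll":0},{"fingers":6.8,"linear":[0,0,5],"roll":0},{"fingers":6.8,"linear":[0,0,4],"roll":0}]'
```

```text
t: 6.62
tool_pos: [497.3, -198.1, 152.4]
eef_rot: [0.0, 0.991, 0.132, 0.0]
ft_force: [0.8, -1.0, -0.6]
grip_width: 68.1
```

```bash
python3 -m crank '[{"fingers":6.0,"linear":[0.1,4.7,0],"roll":0},{"fingers":6.0,"linear":[0.1,4.8,0],"roll":0},{"fingers":6.0,"linear":[0.1,4.8,0],"roll":0},{"fingers":6.0,"linear":[0.1,4.8,0],"roll":0},{"fingers":6.0,"linear":[0.1,4.8,0],"roll":0},{"fingers":6.0,"linear":[0.2,4.8,0],"roll":0},{"fingers":6.0,"linear":[0.2,4.8,0],"roll":0},{"fingers":6.0,"linear":[0.2,4.5,0],"roll":0},{"fingers":6.0,"linear":[0,0,0],"roll":0},{"fingers":6.0,"linear":[0,0,0],"roll":0}]'
python3 - <<'E'
from h import *
o=monitor.get_obs(); c=cams.camera('wrist'); s=cams.camera('scene'); save('wrist3',c['image']); save('scene3',cv2.resize(s['image'][150:300,130:480],(800,343)));np.savez('pics/wrist3.npz',tp=o['tool_pos'],tq=o['eef_rot'],**c)
print(o['tool_pos'],o['grip_width'],o['ft_force'])
c=wcam(c,o['tool_pos'],o['eef_rot']); W=pts(c).reshape(-1,3)
for k,xy,z,r in (('mid',(508,182),90,25),('slim',(515,272),100,20),('shaker',(607,276),92,30)):
    q=W[(np.hypot(W[:,0]-xy[0],W[:,1]-xy[1])<r)&(abs(W[:,2]-z)<5)]
    if len(q): print(k,len(q),((q.min(0)+q.max(0))/2).round(1),np.ptp(q,0).round(1),q.mean(0).round(1))
E
```

```text
t: 7.88
tool_pos: [507.9, 181.4, 150.5]
eef_rot: [0.0, 0.991, 0.132, -0.0]
ft_force: [0.3, -0.9, 0.3]
grip_width: 60.0
[507.90761685 181.41630477 150.48425255] 60.011678093198476 [ 0.2770844  -0.9425585   0.28266331]
mid 1988 [508.4 182.2  88.8] [35.8 36.8  7.4] [508.1 183.4  90.1]
slim 1279 [514.2 273.2  98.8] [23.9 23.9  7.5] [514.  272.9 100.1]
shaker 3131 [606.  277.6  91. ] [45.8 45.1  8.1] [604.8 277.5  92.1]
```

View pics/wrist3.png

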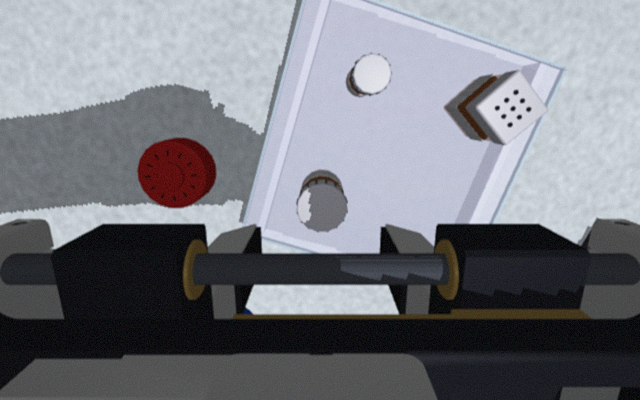

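View pics/scene3.png

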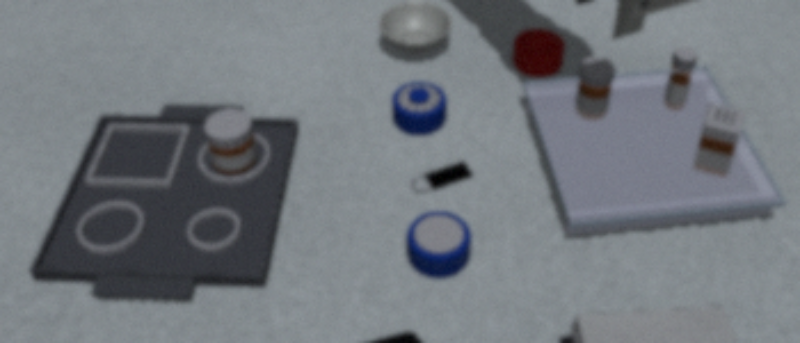

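In the enlarged scene crop, the wide vial stands upright inside its ring at (232,142). The mid vial at wrist (322,200) lies under the jaws to within 1 mm.

```bash
python3 -m crank '[{"fingers":6.0,"linear":[0,0,-4],"roll":0},{"fingers":6.0,"linear":[0,0,-3.5],"roll":0},{"fingers":6.0,"linear":[0,0,-2],"roll":0},{"fingers":6.0,"linear":[0,0,0],"roll":0},{"fingers":3.0,"linear":[0,0,0],"roll":0},{"fingers":3.0,"linear":[0,0,0],"roll":0},{"fingers":3.0,"linear":[0,0,0],"roll":0},{"fingers":3.0,"linear":[0,0,0],"roll":0}]' 12
```

```text
t: 8.98
tool_pos: [508.9, 182.2, 56.7]
eef_rot: [-0.0, 0.991, 0.132, 0.001]
ft_force: [-0.4, -0.5, 5.6]
grip_width: 35.7
```

```bash
python3 -m crank '[{"fingers":3.0,"linear":[0,0,4],"roll":0},{"fingers":3.0,"linear":[0,0,5],"roll":0},{"fingers":3.0,"linear":[0.6,-4.9,1],"roll":0},{"fingers":3.0,"linear":[0.7,-5,0],"roll":0},{"fingers":3.0,"linear":[0.7,-5,0],"roll":0},{"fingers":3.0,"linear":[0.7,-5,0],"roll":0},{"fingers":3.0,"linear":[0.7,-5,0],"roll":0},{"fingers":3.0,"linear":[0.7,-5,0],"roll":0},{"fingers":3.0,"linear":[0.7,-5,0],"roll":0},{"fingers":3.0,"linear":[0.7,-5,0],"roll":0},{"fingers":3.0,"linear":[0.6,-5,0],"roll":0},{"fingers":3.0,"linear":[0.5,-4.9,0],"roll":0}]'
python3 -m crank '[{"fingers":3.0,"linear":[0,0,0],"roll":0},{"fingers":3.0,"linear":[0,0,0],"roll":0}]'
python3 - <<'E'
from h import *
o=monitor.get_obs(); c=cams.camera('wrist'); save('wrist4',c['image']); np.savez('pics/wrist4.npz',tp=o['tool_pos'],tq=o['eef_rot'],**c)
print(o['tool_pos'],o['grip_width'],o['ft_force'])
E
```

```text
t: 10.48
tool_pos: [574.1, -317.3, 155.6]
eef_rot: [-0.0, 0.991, 0.132, -0.0]
ft_force: [-0.4, -0.0, -1.1]
grip_width: 35.8
t: 10.72
tool_pos: [573.8, -315.2, 155.2]
eef_rot: [-0.001, 0.991, 0.132, -0.0]
ft_force: [-0.0, 0.8, 0.1]
grip_width: 35.8
[ 573.81452196 -315.19481609  155.20587149] 35.76038304891797 [-0.00628217  0.79880808  0.05760564]
```

View pics/wrist4.png

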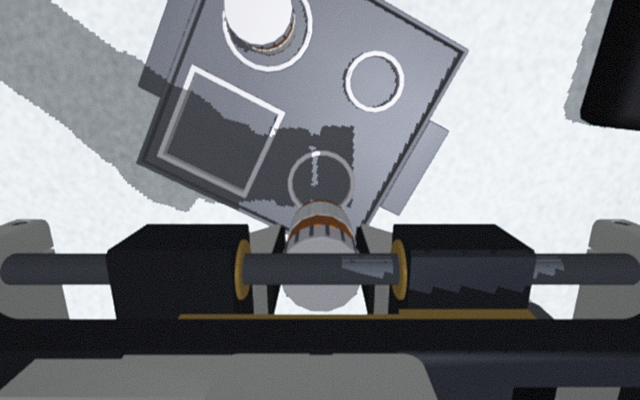

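This view shows all four wells: the mid ring centre near (321,182), the slim ring centre at (374,81), and the pocket around (221,131).

```bash
python3 - <<'E'
from h import *
d=dict(np.load('pics/wrist4.npz')); c=wcam(d,d['tp'],d['tq'])
A=np.array([ray(c,u,v,16) for u,v in((289,182),(354,182),(321.5,151))])[:,:2]
M=np.c_[2*A,np.ones(3)]; s=np.linalg.solve(M,(A**2).sum(1)); print('mid',s[:2].round(1),'r',np.sqrt(s[2]+s[:2]@s[:2]).round(1))
A=np.array([ray(c,u,v,16) for u,v in((344,81),(404,81),(374,50.5),(374,111.5))])[:,:2]; print('slim',A.mean(0).round(1))
q=np.array([ray(c,u,v,16) for u,v in((192,66),(285,113),(247,195),(157,158))])[:,:2]
print('sq',q.mean(0).round(1),[np.linalg.norm(q[i]-q[i-1]).round(1) for i in range(4)])
E
```

```text
mid [ 574.6 -314.8] r 29.7
slim [ 594.2 -217.7]
sq [ 477.1 -295.7] [np.float64(86.6), np.float64(85.9), np.float64(82.2), np.float64(85.9)]
```

```bash
python3 -m crank '[{"fingers":3.0,"linear":[0,0,-4],"roll":0},{"fingers":3.0,"linear":[0,0,-4],"roll":0},{"fingers":3.0,"linear":[0,0,-3],"roll":0},{"fingers":3.0,"linear":[0,0,-1.1],"roll":0},{"fingers":3.0,"linear":[0,0,-0.05],"roll":0},{"fingers":3.0,"linear":[0,0,0],"roll":0},{"fingers":5.6,"linear":[0,0,0],"roll":0},{"fingers":5.6,"linear":[0,0,0],"roll":0},{"fingers":5.6,"linear":[0,0,0],"roll":0},{"fingers":5.6,"linear":[0,0,3],"roll":0},{"fingers":5.6,"linear":[0,0,5],"roll":0},{"fingers":5.6,"linear":[0,0,4.1],"roll":0}]'
```

```text
t: 12.28
tool_pos: [574.3, -316.2, 157.0]
eef_rot: [0.0, 0.991, 0.132, 0.0]
ft_force: [0.5, -0.3, -0.2]
grip_width: 56.1
```

```bash
python3 -m crank '[{"fingers":5,"linear":[-0.6,5.8,0],"roll":0},{"fingers":5,"linear":[-0.6,5.9,0],"roll":0},{"fingers":5,"linear":[-0.6,5.9,0],"roll":0},{"fingers":5,"linear":[-0.6,5.9,0],"roll":0},{"fingers":5,"linear":[-0.6,5.9,0],"roll":0},{"fingers":5,"linear":[-0.6,5.9,0],"roll":0},{"fingers":5,"linear":[-0.6,5.9,0],"roll":0},{"fingers":5,"linear":[-0.6,5.9,0],"roll":0},{"fingers":5,"linear":[-0.6,5.9,0],"roll":0},{"fingers":5,"linear":[-0.6,5.9,0],"roll":0},{"fingers":5,"linear":[0,0,0],"roll":0},{"fingers":5,"linear":[0,0,0],"roll":0}]'
python3 - <<'E'
from h import *
o=monitor.get_obs(); c=cams.camera('wrist'); s=cams.camera('scene'); save('scene5',cv2.resize(s['image'][150:300,130:480],(800,343)))
c=wcam(c,o['tool_pos'],o['eef_rot']); W=pts(c).reshape(-1,3)
for k,xy,z,r in (('slim',(515,272),100,20),('shaker',(607,276),92,30)):
    q=W[(np.hypot(W[:,0]-xy[0],W[:,1]-xy[1])<r)&(abs(W[:,2]-z)<5)]
    if len(q): print(k,len(q),((q.min(0)+q.max(0))/2).round(1),np.ptp(q,0).round(1),q.mean(0).round(1))
print(o['tool_pos'])
E
```

```text
t: 13.78
tool_pos: [514.0, 272.7, 155.1]
eef_rot: [0.0, 0.991, 0.132, -0.0]
ft_force: [-0.4, -0.6, -0.0]
grip_width: 49.9
slim 926 [514.4 273.3  98.7] [23.6 23.7  7.3] [514.1 274.1 100. ]
shaker 584 [600.7 285.4  90.6] [34.3 29.7  7.3] [600.7 290.4  91.6]
[513.98127507 272.70512394 155.07659815]
```

View pics/scene5.png

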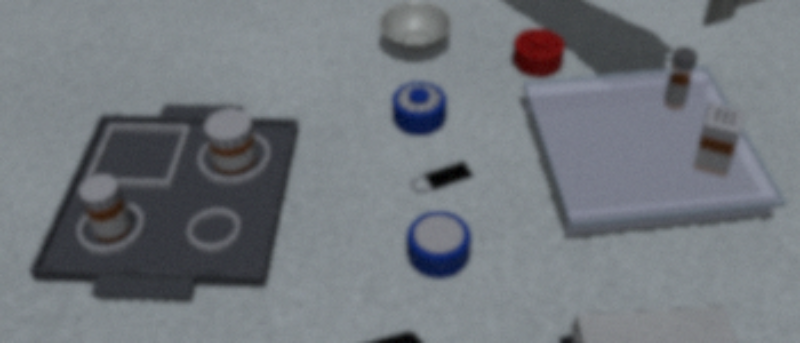

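The mid vial stands in its ring (crop (108,215)), and the slim vial is centred under the jaws.

```bash
python3 -m crank '[{"fingers":5,"linear":[0,0,-4],"roll":0},{"fingers":5,"linear":[0,0,-3.5],"roll":0},{"fingers":5,"linear":[0,0,-1.4],"roll":0},{"fingers":5,"linear":[0,0,0],"roll":0},{"fingers":1.8,"linear":[0,0,0],"roll":0},{"fingers":1.8,"linear":[0,0,0],"roll":0},{"fingers":1.8,"linear":[0,0,0],"roll":0},{"fingers":1.8,"linear":[0,0,0],"roll":0}]' 10
```

```text
t: 14.88
tool_pos: [514.7, 273.4, 67.1]
eef_rot: [-0.0, 0.991, 0.132, 0.001]
ft_force: [-1.0, 0.3, 4.5]
grip_width: 23.7
```

```bash
python3 -m crank '[{"fingers":1.8,"linear":[0,0,4],"roll":0},{"fingers":1.8,"linear":[0,0,5],"roll":0},{"fingers":1.8,"linear":[0.8,-4.9,0],"roll":0},{"fingers":1.8,"linear":[0.8,-4.9,0],"roll":0},{"fingers":1.8,"linear":[0.8,-4.9,0],"roll":0},{"fingers":1.8,"linear":[0.8,-4.9,0],"roll":0},{"fingers":1.8,"linear":[0.8,-4.9,0],"roll":0},{"fingers":1.8,"linear":[0.8,-4.9,0],"roll":0},{"fingers":1.8,"linear":[0.8,-4.9,0],"roll":0},{"fingers":1.8,"linear":[0.8,-4.9,0],"roll":0},{"fingers":1.8,"linear":[0.8,-4.9,0],"roll":0},{"fingers":1.8,"linear":[0.8,-5.0,0],"roll":0}]'
python3 -m crank '[{"fingers":1.8,"linear":[0,0,0],"roll":0},{"fingers":1.8,"linear":[0,0,0],"roll":0}]'
python3 - <<'E'
from h import *
o=monitor.get_obs(); c=cams.camera('wrist'); save('wrist6',c['image']); np.savez('pics/wrist6.npz',tp=o['tool_pos'],tq=o['eef_rot'],**c)
print(o['tool_pos'],o['grip_width'],o['ft_force'])
E
```

```text
t: 16.38
tool_pos: [594.2, -219.2, 156.2]
eef_rot: [-0.0, 0.991, 0.132, 0.0]
ft_force: [1.2, 0.1, -0.2]
grip_width: 23.9
t: 16.62
tool_pos: [593.8, -217.3, 155.8]
eef_rot: [-0.001, 0.991, 0.132, -0.0]
ft_force: [-0.0, 0.7, -1.6]
grip_width: 24.0
[ 593.79394662 -217.27812604  155.79733248] 24.022148911274908 [-1.05564469e-03  6.51313684e-01 -1.58701297e+00]
```

View pics/wrist6.png

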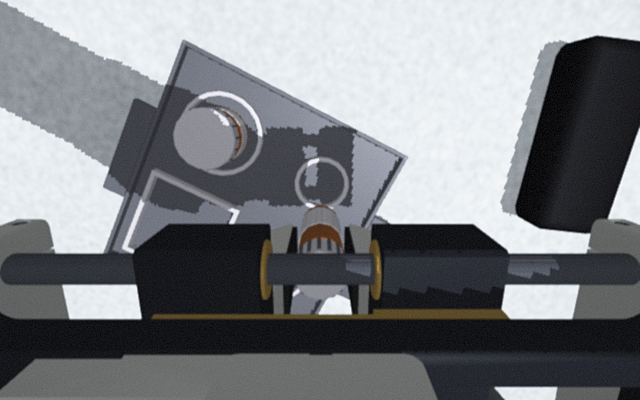

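The slim ring is centred at (321,183), directly under the vial. Lowering.

```bash
python3 -m crank '[{"fingers":1.8,"linear":[0,0,-4],"roll":0},{"fingers":1.8,"linear":[0,0,-4],"roll":0},{"fingers":1.8,"linear":[0,0,-2],"roll":0},{"fingers":1.8,"linear":[0,0,-1.1],"roll":0},{"fingers":1.8,"linear":[0,0,-0.05],"roll":0},{"fingers":1.8,"linear":[0,0,0],"roll":0},{"fingers":4.4,"linear":[0,0,0],"roll":0},{"fingers":4.4,"linear":[0,0,0],"roll":0},{"fingers":4.4,"linear":[0,0,0],"roll":0},{"fingers":4.4,"linear":[0,0,3],"roll":0},{"fingers":4.4,"linear":[0,0,5],"roll":0},{"fingers":4.4,"linear":[0,0,4],"roll":0}]'
```

```text
t: 18.18
tool_pos: [594.4, -218.1, 166.5]
eef_rot: [0.0, 0.991, 0.132, 0.0]
ft_force: [-0.3, -0.7, -0.1]
grip_width: 44.0
```

```bash
python3 -m crank '[{"fingers":8,"linear":[-2.74,3.8,0],"roll":0},{"fingers":8,"linear":[-2.74,3.8,0],"roll":0},{"fingers":8,"linear":[-2.74,3.8,0],"roll":0},{"fingers":8,"linear":[-2.74,3.8,0],"roll":0},{"fingers":8,"linear":[-2.74,3.8,0],"roll":0},{"fingers":8,"linear":[0,0,0],"roll":0},{"fingers":8,"linear":[0,0,0],"roll":0}]'
python3 - <<'E'
from h import *
o=monitor.get_obs(); c=cams.camera('wrist'); save('wrist7',c['image']); s=cams.camera('scene'); save('scene7',cv2.resize(s['image'][150:300,130:480],(800,343)))
c=wcam(c,o['tool_pos'],o['eef_rot']); W=pts(c).reshape(-1,3)
m=(np.hypot(W[:,0]-457,W[:,1]-4)<45)
for lo,hi in((24,33),(33.5,40)):
    q=W[m&(W[:,2]>lo)&(W[:,2]<hi)]
    print(len(q),((q.min(0)+q.max(0))/2).round(1),np.ptp(q,0).round(1),q.mean(0).round(1))
print(o['tool_pos'])
E
```

```text
t: 19.05
tool_pos: [457.8, -28.4, 165.2]
eef_rot: [0.0, 0.991, 0.132, 0.001]
ft_force: [-0.1, -0.4, -0.3]
grip_width: 80.1
2965 [456.9   4.6  28.7] [59.2 59.3  8.5] [456.6   5.6  30.6]
583 [457.    4.6  36.1] [23.2 23.3  5.1] [457.    4.8  36.2]
[457.81503818 -28.39211496 165.19885975]
```

View pics/wrist7.png

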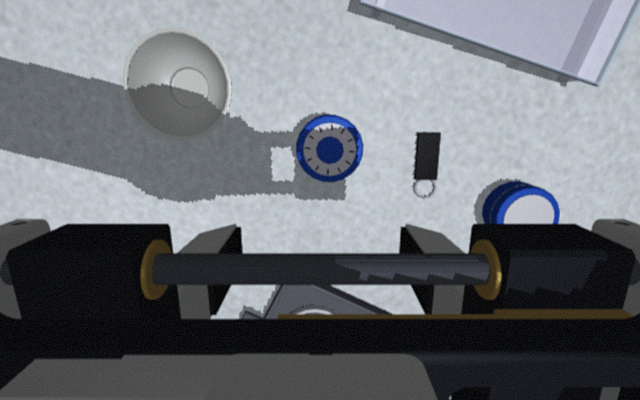

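View pics/scene7.png

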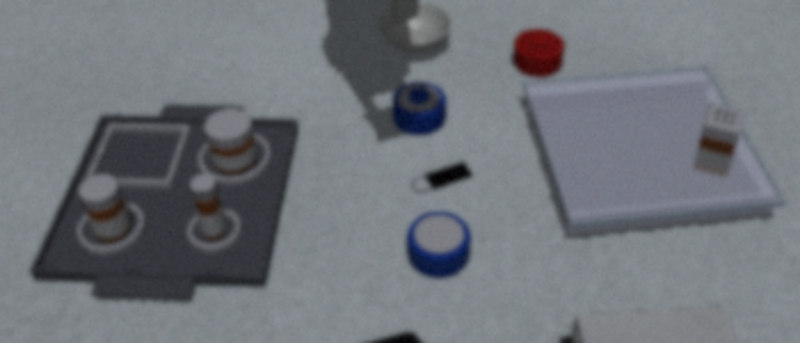

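All three vials stand in their own rings (crop (232,142), (105,215), (210,212)). The timer, with button and ticks, is at wrist (329,150) and measures (457.0, 4.6). The tin at (525,210) has a plain white top. Grasping the timer now.

```bash
python3 -m crank '[{"fingers":8,"linear":[0,3.26,-2],"roll":0},{"fingers":8,"linear":[0,0,-4],"roll":0},{"fingers":8,"linear":[0,0,-4],"roll":0},{"fingers":8,"linear":[0,0,-3.5],"roll":0},{"fingers":8,"linear":[0,0,-1.7],"roll":0},{"fingers":8,"linear":[0,0,0],"roll":0},{"fingers":5.2,"linear":[0,0,0],"roll":0},{"fingers":5.2,"linear":[0,0,0],"roll":0},{"fingers":5.2,"linear":[0,0,0],"roll":0},{"fingers":5.2,"linear":[0,0,0],"roll":0}]' 15
```

```text
t: 20.4
tool_pos: [458.0, 4.5, 13.6]
eef_rot: [0.0, 0.991, 0.132, 0.001]
ft_force: [-1.3, -1.0, 6.6]
grip_width: 60.0
```

```bash
python3 -m crank '[{"fingers":5.2,"linear":[0,0,3],"roll":0},{"fingers":5.2,"linear":[0,0,5],"roll":0},{"fingers":5.2,"linear":[0,0,4],"roll":0},{"fingers":5.2,"linear":[0.3,-4.3,1],"roll":0},{"fingers":5.2,"linear":[0.3,-4.3,0],"roll":0},{"fingers":5.2,"linear":[0.3,-4.3,0],"roll":0},{"fingers":5.2,"linear":[0.3,-4.3,0],"roll":0},{"fingers":5.2,"linear":[0.3,-4.3,0],"roll":0},{"fingers":5.2,"linear":[0.3,-4.3,0],"roll":0},{"fingers":5.2,"linear":[0.2,-4.2,0],"roll":0},{"fingers":5.2,"linear":[0,0,0],"roll":0},{"fingers":5.2,"linear":[0,0,0],"roll":0}]'
python3 - <<'E'
from h import *
o=monitor.get_obs(); c=cams.camera('wrist'); save('wrist8',c['image']); 
print(o['tool_pos'],o['grip_width'],o['ft_force'])
c=wcam(c,o['tool_pos'],o['eef_rot']); R,t=c['R'],c['t']
a=np.deg2rad(78.3); e=np.array([np.cos(a),np.sin(a)]);f=np.array([-e[1],e[0]])
for sx,sy in((1,1),(1,-1),(-1,-1),(-1,1)):
    X=np.r_[np.array([477,-295.8])+43*sx*e+43*sy*f,16]; p=R@X+t; print((p[0]/p[2]*c['fx']+c['cx']).round(),(p[1]/p[2]*c['fy']+c['cy']).round())
E
```

```text
t: 21.9
tool_pos: [476.8, -294.5, 142.4]
eef_rot: [-0.001, 0.991, 0.132, -0.0]
ft_force: [0.7, 0.1, -0.5]
grip_width: 59.2
[ 476.77270122 -294.49836807  142.35562367] 59.23213290732397 [ 0.6769604   0.14282804 -0.46622126]
298.0 121.0
387.0 167.0
341.0 249.0
256.0 209.0
```

View pics/wrist8.png

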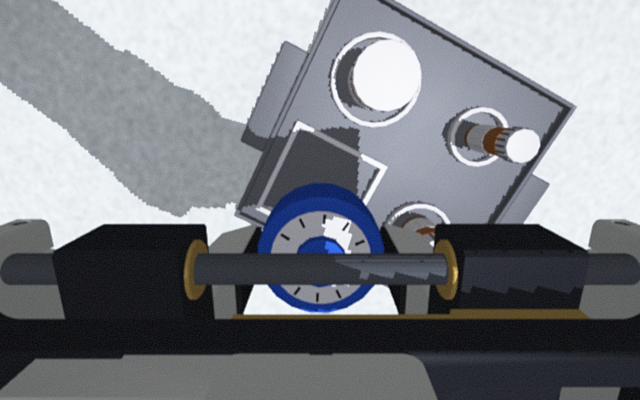

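The pocket corners are at (298,123) and (385,167), which matches the prediction to within 2 px. The timer is held level with its button up. Lowering.

```bash
python3 -m crank '[{"fingers":5.2,"linear":[0,0,-4],"roll":0},{"fingers":5.2,"linear":[0,0,-4],"roll":0},{"fingers":5.2,"linear":[0,0,-2.5],"roll":0},{"fingers":5.2,"linear":[0,0,-1.3],"roll":0},{"fingers":5.2,"linear":[0,0,-0.3],"roll":0},{"fingers":5.2,"linear":[0,0,-0.05],"roll":0},{"fingers":5.2,"linear":[0,0,0],"roll":0}]'
```

```text
t: 22.82
tool_pos: [478.0, -295.7, 22.2]
eef_rot: [0.001, 0.991, 0.132, 0.001]
ft_force: [-0.4, -1.5, -0.4]
grip_width: 59.5
```

```bash
python3 -m crank '[{"fingers":7.2,"linear":[0,0,0],"roll":0},{"fingers":7.2,"linear":[0,0,0],"roll":0},{"fingers":7.2,"linear":[0,0,0],"roll":0},{"fingers":7.2,"linear":[0,0,3],"roll":0},{"fingers":7.2,"linear":[0,0,5],"roll":0},{"fingers":7.2,"linear":[0,0,6],"roll":0},{"fingers":7.2,"linear":[0,-5,2],"roll":0},{"fingers":7.2,"linear":[0,-5,0],"roll":0},{"fingers":7.2,"linear":[0,0,0],"roll":0},{"fingers":7.2,"linear":[0,0,0],"roll":0}]'
python3 - <<'E'
from h import *
o=monitor.get_obs(); c=cams.camera('wrist'); save('wrist9',c['image']); s=cams.camera('scene'); d=cams.camera('side'); save('scene9',cv2.resize(s['image'][150:300,130:480],(800,343)));save('side9',cv2.resize(d['image'][100:360,190:530],(784,600)))
print(o['tool_pos'],o['t'])
c=wcam(c,o['tool_pos'],o['eef_rot']); 
W=pts(c).reshape(-1,3)
for k,xy,z,r in (('wide',(497,-198),60,32),('mid',(574.5,-315.5),68,27),('slim',(594.3,-218),78,20),('timer',(477,-296),38,38),('button',(477,-296),44,38)):
    q=W[(np.hypot(W[:,0]-xy[0],W[:,1]-xy[1])<r)&(abs(W[:,2]-z)<2.5)]
    if len(q): print(k,len(q),((q.min(0)+q.max(0))/2).round(1),np.ptp(q,0).round(1),'medz',np.median(q[:,2]).round(1))
W=pts(s).reshape(-1,3)
for k,xy,z,r in (('shaker',(607,277),93,32),('tin',(652,-8),31,38)):
    q=W[(np.hypot(W[:,0]-xy[0],W[:,1]-xy[1])<r)&(abs(W[:,2]-z)<5)]
    print(k,len(q),((q.min(0)+q.max(0))/2).round(1),np.ptp(q,0).round(1))
E
```

```text
t: 24.08
tool_pos: [476.8, -394.7, 180.6]
eef_rot: [-0.001, 0.991, 0.132, -0.0]
ft_force: [-0.2, 0.5, 0.2]
grip_width: 72.0
[ 476.7860706  -394.72973037  180.64092943] 24.075
mid 1535 [ 574.2 -314.4   68. ] [35.7 35.2  4.9] medz 68.3
slim 546 [ 594.8 -222.2   78. ] [22.7 15.2  4.9] medz 78.2
timer 3232 [ 477.7 -295.7   38. ] [58.9 58.6  5. ] medz 38.7
button 657 [ 479.7 -298.1   43.9] [31.8 28.5  4.7] medz 44.3
shaker 176 [606.3 276.5  91.6] [43.3 42.3  7.3]
tin 496 [651.6  -9.   30.3] [59.3 59.1  8.1]
```

View pics/wrist9.png

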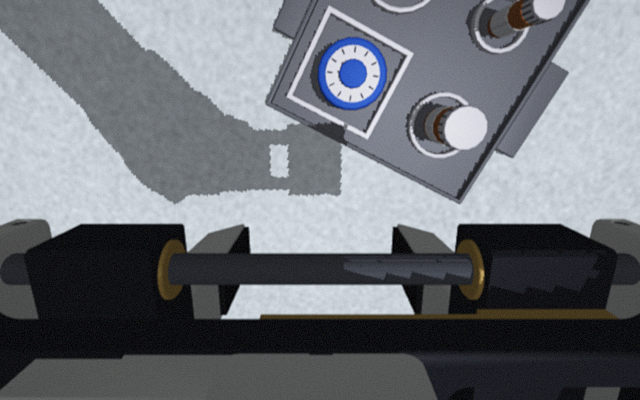

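View pics/side9.png

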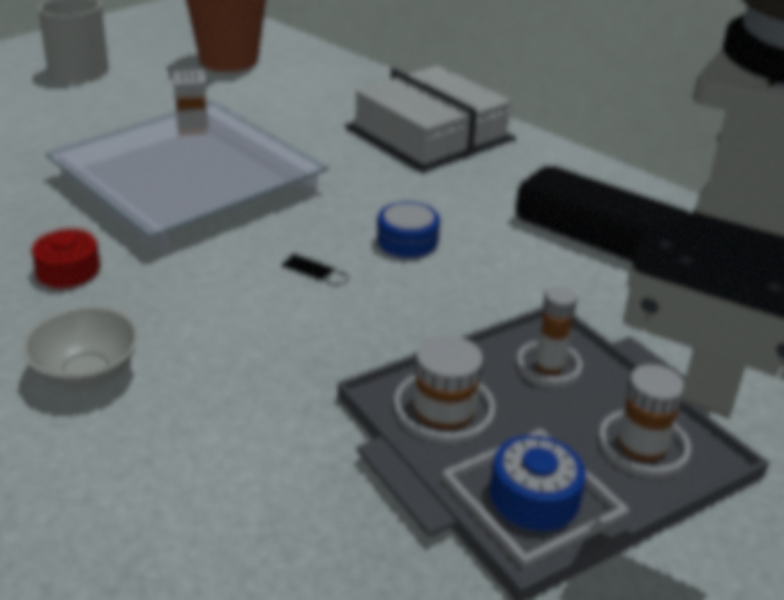

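View pics/scene9.png

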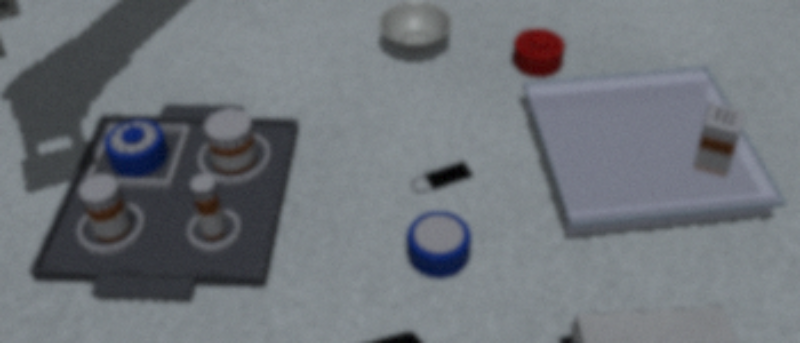

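All four items are in place, with heights as expected: the timer body top is at 38.7 mm, the button at 44.3, mid at 68.3 and slim at 78.2. The gripper is clear and the shaker and tin have not moved, so I'm handing in.

```bash
python3 -c "
from h import *
print(job.close_job())"
```

```text
the job is handed in; nothing more can be done
None
```

The caddy is packed and handed in at about 24 s of the 115 s allowed. I moved the wide, mid and slim vials and then the timer, each in one grasp. No verdict came back.

**Last checks:**
- **Timer:** it sits button up in the square pocket, centred within about 1 mm. Its body top measured 38.7 mm and its button 44.3 mm above the table, against 38 and 44 expected.
- **Mid and slim vials:** both stand upright in their own rings, with tops at 68.3 and 78.2 mm (68 and 78 expected).
- **Wide vial:** it was out of the wrist camera's view at the end, so I only confirmed it by eye. The scene and side pictures both show it upright in its ring.
- **Shaker and tin:** they are within about 1 mm of their starting positions.
- **Forces:** the largest wrist reading at the end of any move was about 7 N, and the gripper was clear of everything at hand-in.

**Disagreements:** the side camera read 2–4 mm off the scene and wrist cameras, so I went by those two. The slim vial was cut off at the edge of the last wrist picture, so only its height there is reliable, not its centre.

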